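Charge the brush at the plunger dispenser

ROBOT

A 6-joint arm with a two-finger parallel gripper is mounted at the origin on a cart in front of the work surface, level with it; the furniture and walls round the work are solid. World frame = base frame: x ahead of the robot, y to its left, z up, the work surface at z = 0. Lengths are in m, angles in rad, forces in N, time in s.
With the tool pointing down it reaches from about 0.375 to 0.975 m from the base axis. Payload 3.8 kg.
Tool frame: the origin (TCP) lies at the very end of the fingers, on their centre line; the grasp point (between the pads) lies 19 mm behind it; z points along the fingers, y is the line along which they close (so a half turn about z gives the same grasp; the last joint's range is limited). The gripper opens to 85 mm and grips with 20 to 120 N. Pads are 22 mm wide; open, the fingers measure 114 mm over their backs; the gripper's body (76 mm by 85 mm) begins 54 mm behind the grasp point. The pads swing forward as they close: fully open they stand 13 mm farther back than shut.
Start: joints at [-1.38, 0.264, 1.604, -0, 1.274, -0.037], TCP at [0.152, -0.658, 0.197] pointing down, gripper open.
Joint ranges: [-2.63, 2.63], [-0.94, 2.18], [0.31, 2.57], [-1.31, 4.45], [0, 2.66], [-2.55, 2.55]. Speed limits (rad/s): [2.57, 2.57, 3.14, 3.14, 3.14, 3.14].

INTERFACE

Orientations are given as a rotation vector (axis times angle).
In Python, from workcell import monitor, viewer, job gives the robot as it stands. The module is installed in compiled form; this text tells all that it offers.
- The arm moves only by the tool step_arm, never from a script. Its argument "series" is one flat list of numbers, 4 for each row, row after row: the shift along the tool's x, y, z in m, then the turn about the tool's z in rad. A call has 1 to 8 rows; each row is the pose to reach, as a shift and turn from the pose commanded when the call began, along the tool's axes at that moment; what a row does not reach only later rows make up. A row lasts 1/8 s, in which the tool goes at most 62.5 mm and 10.7 degrees, less where a joint would pass 70% of its speed; a pose out of reach is approached as far as the arm can. A call with a gripper value outside its range is refused whole. "gripper" is the opening, from 0 (shut) to 1 (fully open), set as the call begins (left out, the last holds). The fingers move at their own pace and stop on an object; "newtons" is the grip in N (left out, the last holds). Time passes only in rows, so rows that repeat a pose let the fingers close. It gives the time, the measured TCP pose, the force, the opening and the grip force at its end, in the units of the state.
- monitor.read_state(): the state, without advancing time (a new reading comes with each control period).
- viewer.read_camera(name): name is "scene" or "top" or "wrist"; returns a dict with "image" (400x640x3 uint8, red, green, blue), "intrinsics" (3x3 intrinsics, pixels), "distortion" ([k1, k2, p1, p2, k3] as OpenCV has them; the pictures are not rectified), "T" (4x4, takes a point from camera to world coordinates); the wrist camera has in their place "hand_eye" (4x4, takes a point from camera to tool coordinates, whose origin is the TCP and whose axes are the flange's). Camera axes: x right, y up, looking along -z (the intrinsics and any distortion apply to the point x, -y, -z); pixel columns grow to the right and rows downward; lengths in m; the calibration is good to about 2 mm. A picture is of the moment at which its call begins: read the wrist's pose just before it. There is no depth.
- job.finish_job(): hands the job in; it is judged then, once.
Trained networks look in a picture, given as the dict that the camera call returned (one of the last four; its "shot" number tells which), for a name from the list of things; names that differ only in an ending like _2 or _b are one class to them, and where a whole thing is asked for, a point or a joint stands for the part that bears it (a point fixed in the world has none). Each returns a list of dicts, best first, with "score" (0 to 1); they miss things now and then, are a little off and sometimes report something else, mostly with a low value. They report only what shows in the picture. A call takes as long as a camera call.
- viewer.boxes_of(picture, label): "extent" ([centre column, centre row, width, height] in pixels, round what is visible of it).
- viewer.spot_point(picture, label): "point" ([column, row] in pixels: a listed point, or the origin of a listed thing).
The state is a dict: "time": time; "q": joint angles; "joint_vel": joint speeds; "joint_torque": joint torques, N m; "tool_pos": TCP position; "tcp_rot": TCP orientation; "wrist_force": force on the tool from outside, world axes, zero at the start; "torque": the same for the moment, N m; "width": opening from 0.0 (shut) to 1.0 (fully open); "grip_force": force on a finger pad.
Only numpy, scipy, OpenCV 4.12 (cv2) and the standard library are available. Lean on these libraries where they do the work, as an engineer would, in place of code of your own. Each camera call takes 0.05 s, during which the arm holds its last target. There are 200 camera calls.

TASK

Charge the yellow cleaning brush at the dispenser with the blue dish: take the brush out of its stand, dip its tip into the blue dish, push the sprung dish all the way down with the tip (gently, and with the brush alone: keep the fingers off the dispenser), and let the dish come back up. Then stand the brush upright in its stand again and let go. The canisters are clamped at a different height each day, so feel for the dish; leave the red dispenser and everything else on the bench alone.

Things in the scene. Friction and masses are not known exactly. Their poses are not given: they have to be found in the camera images.
- brush: Yellow brush, 170 mm long, about 90 g, loose, upright in the stand, tip down. Origin: centre of the flat tip's underside; z runs up the brush. From the tip: grey rigid bristle head 16 mm diameter to 30 mm, aluminium ferrule 20 mm diameter to 62 mm, neck 18 mm diameter to 80 mm, then a square handle 20 x 20 mm to 170 mm, its sides facing along the brush's x and y.
- stand: Grey square block 76 x 76 x 60 mm, fixed to the bench, with one round hole of 26 mm diameter, 52 mm deep (hole floor 8 mm above the bench), mouth chamfered by 4 mm, in the middle of its top. Origin: centre of its underside, on the hole's axis.
- dispenser_blue: Fixed dispenser: steel foot 104 x 104 x 8 mm, white canister of 76 mm diameter with a blue band in a clamp ring, 86 mm high post at +46 mm x, open blue dish on top. Origin: centre of the foot's underside, on the vertical axis of canister and dish. The resting dish floor is 124 to 150 mm above the bench (canister clamped at an untold height), the rim 14 mm higher.
- dish_blue (a joint): Travel of the blue dish in m: 0 at rest (up), grows as pressed down, 0.014 at the stop. The spring needs about 4 N to start and 10 N to reach the stop (a rubber bumper, 3 N/mm); it springs back by itself. Over 30 N from the brush damages it. The dish is 64 mm across outside; inside 56 mm at the rim, 32 mm across its flat floor, 14 mm deep.
- dispenser_red: The same kind of dispenser with a red dish and a red band, fixed to the bench, its canister clamped at some other height; not to be used. Origin: centre of the foot's underside.
- dish_red (a joint): Travel of the red dish in m, 0 at rest, grows downward to 0.014; must stay up.
- driver_0: Screwdriver with a red handle, lying flat, 208 x 29 x 26 mm, loose bystander. Origin: centre of its underside.
- tape_duct: Roll of grey tape lying flat, 107 mm diameter, 48 mm high, loose bystander. Origin: centre of its underside.
- torch: Black torch lying flat, 112 x 37 x 37 mm, loose bystander. Origin: centre of its underside.
- spare_cap: Light grey screw cap, 64 mm diameter, 24 mm high, loose bystander. Origin: centre of its underside.

How it is judged:
On the way, in this order (a step that is already met when the one before it is completed fails the run):
1. the brush is lifted clear of its stand (height (world z) of brush above 0.08 m), for 0.1 s.
2. the blue dish is pushed down at least 11 of its 14 mm by the brush tip inside it (value of joint dish_blue above 0.011 m and horizontal distance between brush and dispenser_blue below 0.024 m and contact force between brush and dispenser_blue above 3 N), for 0.1 s.
3. the blue dish has sprung back up and the brush is off it (value of joint dish_blue below 0.003 m and contact force between brush and dispenser_blue below 0.1 N), for 0.1 s.
At the end, for the whole second after the job is handed in: The brush stands at rest in its stand, tip down: tip within 10 mm of the hole's axis and within 8 mm of the hole's floor, leaning less than 0.2 rad; both dishes are up (within 3 mm) (horizontal distance between brush and stand below 0.01 m and height (world z) of brush below 0.016 m and angle between brush's own z axis and vertical below 0.2 rad and linear speed of brush below 0.02 m/s and value of joint each of dish_blue, dish_red below 0.003 m); the robot touches nothing.
It fails at once if the brush pushes on the blue dispenser with more than 30 N (contact force between brush and dispenser_blue above 30 N).
It fails at once if the fingers press on the blue dispenser (contact force between the fingers and dispenser_blue above 1 N).
It fails at once if the red dish is pressed (value of joint dish_red above 0.004 m).
It fails at once if the brush is tipped over (angle between brush's own z axis and vertical above 0.7 rad).
It fails at once if a bystander is pushed aside by more than 20 mm (distance of any of driver_0, tape_duct, torch, spare_cap from where it was at the start of the episode above 0.02 m).
It also fails if it takes over 58 s, if anything falls off the work surface, if the arm or the gripper's body presses on something with over 40 N, if the wrist force passes 120 N, or if a joint passes its speed limit or range.

## Working session

There is one attempt and no reset: what is moved stays moved. The work goes in short steps, Python scripts to look and compute and a tool call to move; the robot and the scene stay as the last step left them, time stands still between calls to the robot, and variables do not carry over. Pictures are saved under pics/ and viewed, at most 10 in all, crops included, and the job is handed in when it is done.

Besides the shell and the picture viewer there is one more tool, called after "Emit:" as name(argument=value, ...) on one line, values as JSON. step_arm: Moves the arm, as the interface text tells. Its arguments: {"type":"object","properties":{"series":{"type":"array"},"gripper":{"type":"number"},"newtons":{"type":"number"}},"required":["series"]}

```bash
mkdir -p pics; cat > h.py <<'E'
import numpy as np, cv2
from scipy.spatial.transform import Rotation as R
from workcell import monitor, viewer, job
def ray(p, px, T):
    u=cv2.undistortPoints(np.array([[px]],float),np.array(p["intrinsics"]),np.array(p["distortion"],float))[0,0]
    d=T[:3,:3]@np.array([u[0],-u[1],-1.]); return T[:3,3],d
def atz(p,px,z,T=None):
    T=np.array(p["T"]) if T is None else T
    o,d=ray(p,px,T); return o+d*(z-o[2])/d[2]
def tcpT(s):
    M=np.eye(4);M[:3,:3]=R.from_rotvec(s["tcp_rot"]).as_matrix();M[:3,3]=s["tool_pos"];return M
def proj(p,X,T):
    c=np.linalg.inv(T)@np.append(X,1.); 
    q,_=cv2.projectPoints(np.array([[c[0],-c[1],-c[2]]]),np.zeros(3),np.zeros(3),np.array(p["intrinsics"]),np.array(p["distortion"],float)); return q[0,0]
E
python3 - <<'E'
from h import *
s=monitor.read_state();print(s["time"],s["tool_pos"],s["tcp_rot"],s["wrist_force"])
for n in("scene","top"):
    p=viewer.read_camera(n);cv2.imwrite(f"pics/{n}0.png",p["image"][...,::-1])
    print(n,np.round(p["T"],3).tolist())
    for l in("brush","stand","dispenser_blue","dish_blue","dispenser_red","dish_red","torch","driver_0","tape_duct","spare_cap"):
        for f,k in((viewer.spot_point,"point"),(viewer.boxes_of,"extent")):
            r=f(p,l)[:1]
            for a in r: print(l,k,np.round(a[k],1),round(a["score"],2), np.round(atz(p,a[k][:2],0.),3)[:2])
E
```

```text
0.0 [ 0.1522851  -0.65678226  0.19604455] [-3.11902973e+00 -3.56849330e-01  2.98404199e-04] [-0.51743982  0.15121186  0.53604031]
scene [[-0.732, 0.259, -0.63, -0.126], [-0.681, -0.302, 0.667, 0.617], [-0.018, 0.917, 0.397, 0.5], [0.0, 0.0, 0.0, 1.0]]
brush extent [386.9 162.9   7.9  41.1] 0.65 [ 0.678 -0.594]
stand point [363.2 253.2] 0.72 [ 0.374 -0.062]
stand extent [386.9 194.9  43.3  30.7] 0.86 [ 0.519 -0.363]
dispenser_blue point [297.1 236.8] 0.63 [ 0.537 -0.02 ]
dispenser_blue extent [296.9 208.9  65.6  76.4] 0.6 [ 0.647 -0.129]Traceback (most recent call last):
  File "<stdin>", line 8, in <module>
ValueError: it knows: brush, dispenser_blue, dispenser_red, driver, spare_cap, stand, tape_duct, torch
```

```bash
python3 - <<'E'
from h import *
for n in("scene","top"):
    p=viewer.read_camera(n);cv2.imwrite(f"pics/{n}0.png",p["image"][...,::-1])
    print(n,np.round(p["T"],3).tolist())
    for l in("brush","stand","dispenser_blue","dispenser_red","torch","driver","tape_duct","spare_cap"):
        for f,k in((viewer.spot_point,"point"),(viewer.boxes_of,"extent")):
            r=f(p,l)[:2]
            for a in r: print(l,k,np.round(a[k],1),round(a["score"],2), np.round(atz(p,a[k][:2],0.),3)[:2])
E
```

```text
scene [[-0.732, 0.259, -0.63, -0.126], [-0.681, -0.302, 0.667, 0.617], [-0.018, 0.917, 0.397, 0.5], [0.0, 0.0, 0.0, 1.0]]
brush extent [389.  164.    5.   44.6] 0.92 [ 0.666 -0.589]
brush extent [302.6 274.6  54.3  51.4] 0.34 [0.415 0.086]
stand point [387.  204.7] 0.79 [ 0.481 -0.308]
stand extent [387.4 196.6  37.6  31.9] 0.87 [ 0.511 -0.354]
stand extent [302.1 275.1  53.3  52.5] 0.19 [0.415 0.088]
dispenser_blue point [296.8 235.9] 0.62 [ 0.54  -0.022]
dispenser_blue extent [297.1 209.4  59.2  75.7] 0.94 [ 0.645 -0.127]
dispenser_blue extent [236.9 204.3  35.3  26.2] 0.15 [ 0.794 -0.041]
dispenser_red point [243.3 266.8] 0.82 [0.529 0.148]
dispenser_red extent [242.7 239.   60.6  98.7] 0.68 [0.625 0.073]
dispenser_red extent [356.5 252.8  52.7  35. ] 0.42 [ 0.386 -0.054]
torch point [323.9 193.9] 0.91 [ 0.661 -0.252]
torch extent [326.2 187.4  35.4  21.8] 0.69 [ 0.689 -0.293]
driver point [364.  252.8] 0.67 [ 0.374 -0.064]
driver point [296.3 237.1] 0.44 [ 0.537 -0.017]
driver extent [357.1 252.8  54.9  38.7] 0.82 [ 0.385 -0.054]
tape_duct point [303.7 285.2] 0.66 [0.388 0.111]
t
[... 725 characters left out ...]
.7  47.6] 0.58 [ 0.541 -0.018]
dispenser_red point [239.5 205.5] 0.6 [0.529 0.139]
dispenser_red extent [230.7 205.9  48.6  48.1] 0.82 [0.528 0.162]
torch point [392.  151.2] 0.91 [ 0.668 -0.263]
torch point [414.2 215.3] 0.55 [ 0.495 -0.31 ]
torch extent [394.1 153.3  44.3  18.2] 0.95 [ 0.662 -0.268]
driver point [320.2 265. ] 0.68 [ 0.374 -0.068]
driver extent [317.9 264.6  81.5  11.5] 0.98 [ 0.375 -0.062]
tape_duct point [248.7 252.1] 0.91 [0.409 0.112]
tape_duct extent [249.2 254.   46.5  44.4] 0.96 [0.404 0.111]
spare_cap point [433.4 176.1] 0.75 [ 0.598 -0.368]
spare_cap extent [433.9 174.8  24.   29. ] 0.95 [ 0.601 -0.369]
spare_cap extent [395.3 152.9  46.   16.3] 0.3 [ 0.663 -0.271]
```

View pics/scene0.png

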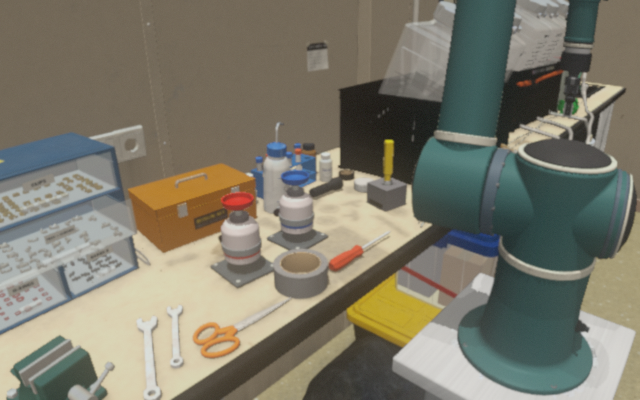

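View pics/top0.png

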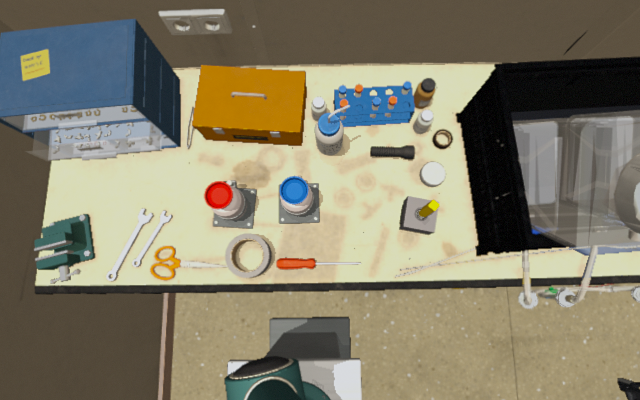

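The scene shows the brush upright in the stand at about (389,164) in the scene view and (428,209) in the top view. The blue dish is at (295,190) in the top view and the red one at (219,195). I'll raise the tool, retract it clear of the black sink box, and approach the stand.

Emit:
step_arm(series=[0,0,-0.06,0,0,0,-0.12,0,0,0,-0.18,0,0.0135,-0.058,-0.2,0,0.027,-0.115,-0.2,0,0.04,-0.173,-0.2,0,0.054,-0.231,-0.2,0,0.054,-0.231,-0.2,0])

```text
time: 3.05
tool_pos: [0.1528, -0.4172, 0.3986]
tcp_rot: [3.119, 0.359, 0.001]
wrist_force: [0.6, 0.4, -0.3]
width: 1.0
grip_force: 0.0
```

Emit:
step_arm(series=[0.059,-0.008,0,0,0.118,-0.015,0,0,0.177,-0.022,0,0,0.236,-0.03,0,0,0.295,-0.037,0,0,0.295,-0.037,0,0])

```text
time: 3.8
tool_pos: [0.4356, -0.3166, 0.3959]
tcp_rot: [-3.119, -0.365, 0.001]
wrist_force: [-1.2, 0.1, -0.6]
width: 1.0
grip_force: 0.0
```

```bash
cat > look.py <<'E'
from h import *
import sys
s=monitor.read_state();p=viewer.read_camera("wrist");T=tcpT(s)@np.array(p["hand_eye"])
cv2.imwrite(f"pics/{sys.argv[1]}.png",p["image"][...,::-1])
np.savez(f"pics/{sys.argv[1]}.npz",T=T,K=p["intrinsics"],D=p["distortion"])
print(s["time"],np.round(s["tool_pos"],4),np.round(s["tcp_rot"],4),s["width"],np.round(s["wrist_force"],2))
print(np.round(T,3).tolist(), np.round(p["hand_eye"],3).tolist())
for l in sys.argv[2:]:
    for f,k in((viewer.spot_point,"point"),(viewer.boxes_of,"extent")):
        for a in f(p,l)[:1]: print(l,k,np.round(a[k],1),round(a["score"],2), np.round(atz(p,a[k][:2],0.,T),4)[:2])
E
python3 look.py w1 brush stand
```

```text
3.8 [ 0.4356 -0.3166  0.3959] [-3.1186e+00 -3.6490e-01  7.0000e-04] 0.9997815200139948 [-1.25  0.06 -0.58]
[[0.23, 0.924, 0.306, 0.513], [-0.973, 0.219, 0.07, -0.299], [-0.002, -0.314, 0.949, 0.572], [0.0, 0.0, 0.0, 1.0]] [[-0.001, 0.95, 0.314, 0.08], [1.0, 0.001, 0.001, 0.0], [0.001, 0.314, -0.95, -0.176], [0.0, 0.0, 0.0, 1.0]]
brush point [326.5 112.4] 0.52 [ 0.4822 -0.3185]
brush extent [325.7 115.2  23.2  19.3] 0.76 [ 0.4772 -0.3182]
stand point [323.3 107.6] 0.85 [ 0.4887 -0.3112]
stand extent [326.2 112.7  64.   63.5] 0.75 [ 0.4815 -0.3181]
```

View pics/w1.png

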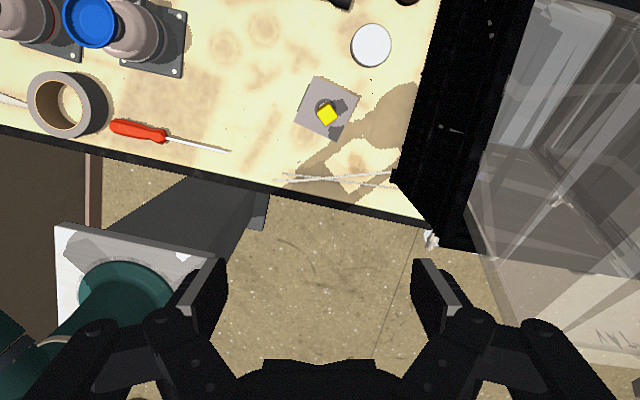

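The wrist view shows the brush handle at (326,113) and the stand at (327,108), both turned relative to the tool. Next I'll measure their orientations.

```bash
cat > meas.py <<'E'
from h import *
import sys
n=sys.argv[1];im=cv2.imread(f"pics/{n}.png");z=np.load(f"pics/{n}.npz");p={"intrinsics":z["K"],"distortion":z["D"]};T=z["T"]
hsv=cv2.cvtColor(im,cv2.COLOR_BGR2HSV)
m=cv2.inRange(hsv,(22,150,120),(35,255,255))
m[:int(sys.argv[2])]=0; m[int(sys.argv[3]):]=0
c=max(cv2.findContours(m,0,2)[0],key=cv2.contourArea)
r=cv2.minAreaRect(c);print("rect",r)
W=np.array([atz(p,b,float(sys.argv[4]),T) for b in cv2.boxPoints(r)]);print(np.round(W,4)[:,:2].tolist(),"c",W.mean(0).round(4))
for i in range(2):
    d=W[i+1]-W[i];print("len",np.hypot(*d[:2]).round(4),"yaw deg",np.degrees(np.arctan2(d[1],d[0])).round(1))
E
python3 meas.py w1 60 160 0.178
python3 - <<'E'
import cv2
im=cv2.imread("pics/w1.png")[60:160,270:390];cv2.imwrite("pics/w1c.png",cv2.resize(im,None,fx=5,fy=5,interpolation=2))
E
```

```text
rect ((326.26922607421875, 113.65383911132812), (18.02775764465332, 16.36365509033203), 56.3099365234375)
[[0.4904, -0.2979], [0.5043, -0.3112], [0.4903, -0.327], [0.4761, -0.3136]] c [ 0.4903 -0.3124  0.178 ]
len 0.0192 yaw deg -43.8
len 0.0211 yaw deg -131.7
```

View pics/w1c.png

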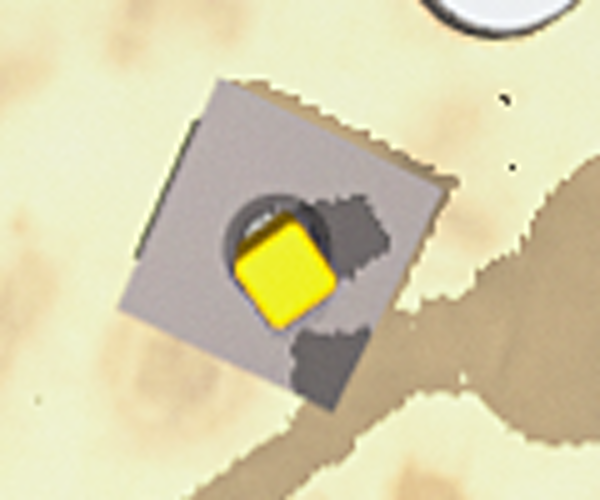

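The crop shows the handle as a square turned about 45° in the world frame. The stand's corners are at (314,76), (359,97), (337,142) and (294,121).

```bash
python3 - <<'E'
from h import *
z=np.load("pics/w1.npz");p={"intrinsics":z["K"],"distortion":z["D"]};T=z["T"]
W=np.array([atz(p,(270+a/5,60+b/5),.06,T) for a,b in((220,80),(447,187),(333,410),(120,307),(278,246))])
print(W.round(4),W[:4].mean(0))
s=monitor.read_state();M=tcpT(s)
for x in(.128,.25): print((M[:3,:3].T@(np.array([.490,-.3125,x])-M[:3,3])).round(4))
print(s["q"],M[:3,1])
E
```

```text
[[ 0.5328 -0.2855  0.06  ]
 [ 0.5188 -0.3601  0.06  ]
 [ 0.4446 -0.3429  0.06  ]
 [ 0.4605 -0.2702  0.06  ]
 [ 0.4898 -0.3139  0.06  ]] [ 0.4891531  -0.31467936  0.06      ]
[0.0589 0.0071 0.2695]
[0.0589 0.0071 0.1475]
[-6.82776612e-01 -5.97547145e-02  1.59938685e+00 -4.51359341e-04
  1.60177914e+00  6.61940863e-01] [ 2.24144255e-01 -9.74555887e-01  4.20371057e-04]
```

Emit:
step_arm(series=[0.03,0.004,0.04,-0.15,0.059,0.007,0.08,-0.3,0.059,0.007,0.12,-0.45,0.059,0.007,0.1475,-0.59,0.059,0.007,0.1475,-0.59], gripper=1)

```text
time: 4.68
tool_pos: [0.4884, -0.3111, 0.2473]
tcp_rot: [-2.881, -1.242, 0.005]
wrist_force: [-0.3, 0.1, -0.5]
width: 0.998
grip_force: 0.0
```

```bash
python3 look.py w2 brush stand; python3 meas.py w2 0 330 0.178; python3 -c "
from h import *
s=monitor.read_state();M=tcpT(s);print((M[:3,:3].T@(np.array([.490,-.3125,.128])-M[:3,3])).round(4),np.degrees(np.arctan2(M[1,1],M[0,1])))"
```

```text
4.675 [ 0.4884 -0.3111  0.2473] [-2.8808 -1.2422  0.0046] 0.998051493682859 [-0.33  0.1  -0.5 ]
[[0.727, 0.651, 0.22, 0.544], [-0.687, 0.691, 0.225, -0.253], [-0.005, -0.314, 0.949, 0.423], [0.0, 0.0, 0.0, 1.0]] [[-0.001, 0.95, 0.313, 0.08], [1.0, 0.001, 0.0, -0.0], [0.0, 0.313, -0.95, -0.176], [0.0, 0.0, 0.0, 1.0]]
brush point [323.  157.9] 0.74 [ 0.4877 -0.3175]
brush extent [323.7 178.9  24.6  47.7] 0.82 [ 0.4685 -0.3394]
stand point [319.2 157.2] 0.94 [ 0.4846 -0.3134]
stand extent [320.1 159.5  87.7  85.2] 0.84 [ 0.4834 -0.3164]
rect ((322.5, 184.0), (44.0, 23.0), 90.0)
[[0.5022, -0.2865], [0.5152, -0.2987], [0.4906, -0.3255], [0.477, -0.3127]] c [ 0.4963 -0.3059  0.178 ]
len 0.0179 yaw deg -43.3
len 0.0364 yaw deg -132.5
[-0.0014 -0.0015  0.1244] -43.26176431726356
```

View pics/w2.png

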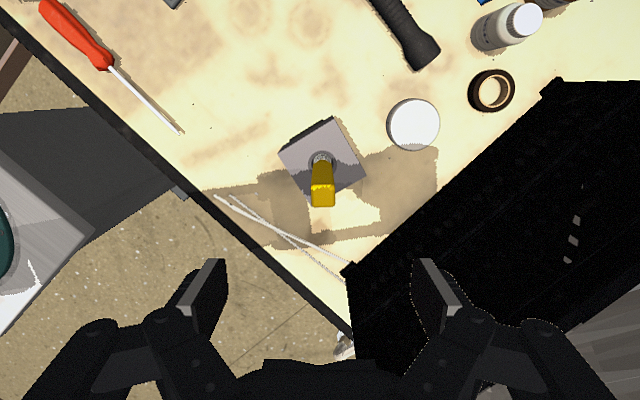

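The handle is at (322,184), lined up with the fingers. I'll check the clearance to the black box's corner, seen at (348,270) here, before descending.

```bash
python3 - <<'E'
from h import *
L=[]
for n,px in(("w1",(393,180)),("w2",(343,270))):
    z=np.load(f"pics/{n}.npz");p={"intrinsics":z["K"],"distortion":z["D"]}
    L.append(ray(p,px,z["T"]))
(a,d),(b,e)=L
t=np.linalg.lstsq(np.c_[d,-e],b-a,rcond=None)[0];print(a+t[0]*d,b+t[1]*e)
z=np.load("pics/w2.npz");p={"intrinsics":z["K"],"distortion":z["D"]}
for h in(0,.1,.2):print(atz(p,(545,85),h,z["T"]),atz(p,(345,268),h,z["T"]))
E
```

```text
[ 0.39011725 -0.47064249 -0.01292205] [ 0.38816016 -0.46922289 -0.01292751]
[ 0.75651042 -0.44142674  0.        ] [ 0.39725206 -0.46232711  0.        ]
[ 0.70616776 -0.39696554  0.1       ] [ 0.4318318  -0.41292542  0.1       ]
[ 0.6558251  -0.35250433  0.2       ] [ 0.46641154 -0.36352373  0.2       ]
```

Emit:
step_arm(series=[-0.001,-0.001,0.05,0,-0.001,-0.001,0.1,0,-0.001,-0.001,0.12,0,-0.001,-0.001,0.12,0], gripper=1)

```text
time: 5.42
tool_pos: [0.4891, -0.311, 0.1294]
tcp_rot: [-2.881, -1.248, 0.001]
wrist_force: [0.7, 0.9, 0.2]
width: 1.003
grip_force: 0.0
```

Emit:
step_arm(series=[0,0,0,0,0,0,0,0,0,0,0,0,0,0,0,0,0,0,0,0,0,0,0,0], gripper=0, newtons=60)

```text
time: 6.18
tool_pos: [0.4904, -0.3118, 0.1311]
tcp_rot: [2.881, 1.248, 0.002]
wrist_force: [0.5, -0.1, 5.5]
width: 0.215
grip_force: 60.9
```

Emit:
step_arm(series=[0,0,-0.03,0,0,0,-0.08,0,0,0,-0.14,0,0,0,-0.2,0,0,0,-0.21,0,0,0,-0.21,0])

```text
time: 6.92
tool_pos: [0.4895, -0.3112, 0.3397]
tcp_rot: [2.882, 1.249, 0.0]
wrist_force: [-0.3, 0.2, -1.6]
width: 0.215
grip_force: 60.1
```

```bash
python3 look.py w3 brush stand dispenser_blue; python3 - <<'E'
from h import *
# dish circles from top camera
p=viewer.read_camera("top");im=p["image"][...,::-1].copy();hsv=cv2.cvtColor(im,cv2.COLOR_BGR2HSV)
cv2.imwrite("pics/top1.png",im)
m=cv2.inRange(hsv,(100,150,80),(125,255,255));m[:, :270]=0;m[:,320:]=0;m[:170]=0;m[235:]=0
c=max(cv2.findContours(m,0,2)[0],key=cv2.contourArea);e=cv2.fitEllipse(c);print(e,cv2.boundingRect(c))
for z in(.138,.15,.164):print(atz(p,e[0],z))
p=viewer.read_camera("scene");im=p["image"][...,::-1].copy();hsv=cv2.cvtColor(im,cv2.COLOR_BGR2HSV)
cv2.imwrite("pics/scene1.png",im)
m=cv2.inRange(hsv,(100,150,80),(125,255,255));m[:, :270]=0;m[:,315:]=0;m[:165]=0;m[195:]=0
c=max(cv2.findContours(m,0,2)[0],key=cv2.contourArea);e=cv2.fitEllipse(c);print(e,cv2.boundingRect(c))
for z in(.138,.15,.164):print(atz(p,e[0],z))
E
python3 -c "
import cv2,numpy as np
a=cv2.imread('pics/top1.png')[150:250,250:350];b=cv2.imread('pics/scene1.png')[140:240,250:350]
cv2.imwrite('pics/c1.png',np.hstack([cv2.resize(i,(400,400),interpolation=2) for i in(a,b)]))"
```

```text
6.925 [ 0.4895 -0.3112  0.3397] [2.8824e+00 1.2491e+00 2.0000e-04] 0.21501431739839555 [-0.28  0.16 -1.55]
[[0.729, 0.65, 0.214, 0.544], [-0.684, 0.692, 0.229, -0.253], [0.0, -0.313, 0.95, 0.516], [0.0, 0.0, 0.0, 1.0]] [[-0.001, 0.95, 0.313, 0.08], [1.0, 0.001, 0.0, -0.0], [0.0, 0.313, -0.95, -0.176], [0.0, 0.0, 0.0, 1.0]]
brush point [319.4 183.4] 0.83 [ 0.4445 -0.3602]
brush extent [319.4 232.4  40.9 116.9] 0.65 [ 0.3833 -0.4254]
stand point [152.9  75.4] 0.71 [ 0.3766 -0.0617]
stand extent [320.2 148.7  74.1  74. ] 0.97 [ 0.4852 -0.3186]
dispenser_blue extent [197.1  11.2  48.4  22.5] 0.89 [ 0.4925 -0.0514]
((293.6750793457031, 189.72891235351562), (25.940628051757812, 27.31007957458496), 79.95147705078125) (280, 177, 28, 27)
[ 0.53665104 -0.01289759  0.138     ]
[ 0.53394265 -0.01389863  0.15      ]
[ 0.53078287 -0.01506651  0.164     ]
((294.74853515625, 176.9350128173828), (5.0840606689453125, 17.73247528076172), 87.66051483154297) (286, 175, 19, 5)
[ 0.56075916 -0.04239915  0.138     ]
[ 0.53799036 -0.02053977  0.15      ]
[0.51142675 0.00496284 0.164     ]
```

View pics/w3.png

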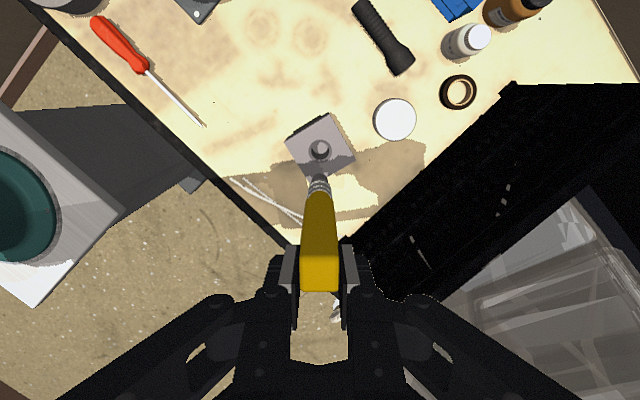

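View pics/c1.png

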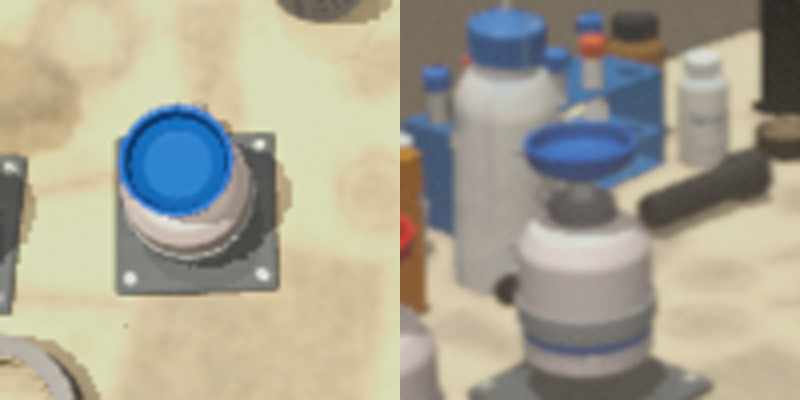

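The brush hangs straight in the grip, with the empty hole at (320,150) in the wrist view. The dish rim centre is at about (294,190) in the top view. Both cameras put the dispenser axis near (0.532,-0.015), with the rim at about z 0.15. Now moving over the dish.

Emit:
step_arm(series=[0.035,-0.0245,0,0,0.078,-0.0545,0,0,0.121,-0.0845,0,0,0.164,-0.1145,0,0,0.207,-0.1445,0,0,0.235,-0.164,0,0,0.245,-0.171,0,0,0.245,-0.171,0,0])

```text
time: 8.38
tool_pos: [0.5323, -0.0154, 0.3398]
tcp_rot: [2.881, 1.251, -0.001]
wrist_force: [0.3, -0.2, -1.8]
width: 0.215
grip_force: 60.1
```

```bash
python3 look.py w4 dispenser_blue; python3 - <<'E'
from h import *
import cv2
for n in("top","scene"):
    p=viewer.read_camera(n);cv2.imwrite(f"pics/{n}2.png",p["image"][...,::-1]);print(proj(p,[.532,-.015,.152],np.array(p["T"])))
    s=monitor.read_state();print(proj(p,np.r_[s["tool_pos"][:2],s["tool_pos"][2]-.123],np.array(p["T"])))
b=cv2.imread('pics/scene2.png')[110:240,230:360]
w=cv2.imread('pics/w4.png')[80:380,120:520]
cv2.imwrite('pics/c2.png',np.hstack([cv2.resize(w,(400,300)),cv2.resize(b,(300,300),interpolation=2)]))
E
```

```text
8.375 [ 0.5323 -0.0154  0.3398] [ 2.8814e+00  1.2508e+00 -5.0000e-04] 0.2150884856776506 [ 0.32 -0.24 -1.8 ]
[[0.73, 0.649, 0.214, 0.586], [-0.683, 0.693, 0.229, 0.043], [0.0, -0.314, 0.949, 0.516], [0.0, 0.0, 0.0, 1.0]] [[-0.001, 0.95, 0.313, 0.08], [1.0, 0.001, 0.0, -0.0], [0.0, 0.313, -0.95, -0.176], [0.0, 0.0, 0.0, 1.0]]
dispenser_blue point [316.5 141.4] 0.67 [ 0.5316 -0.0103]
dispenser_blue extent [317.7 143.2  93.4  90.5] 0.7 [ 0.5311 -0.0137]
[294.09900485 190.38189246]
[292.35651442 183.36128333]
[294.83558414 177.40024158]
[294.26749215 148.95551083]
```

View pics/c2.png

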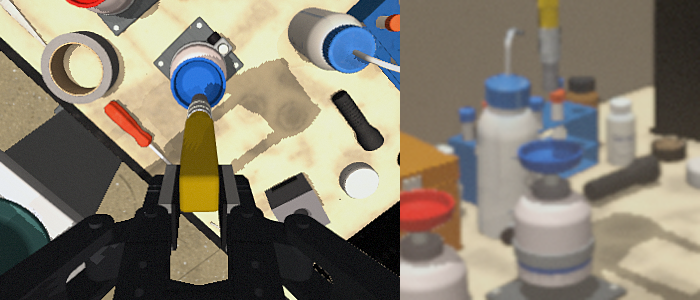

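The tip is above the dish centre in both views. In the wrist crop the dish is at (198,78); in the scene crop the tip is at (550,88) and the dish at (551,155). Lowering, then feeling for the floor.

Emit:
step_arm(series=[0,0,0.025,0,0,0,0.05,0,0,0,0.055,0,0,0,0.06,0,0,0,0.062,0,0,0,0.062,0])

```text
time: 9.38
tool_pos: [0.5327, -0.0156, 0.2786]
tcp_rot: [2.882, 1.249, 0.002]
wrist_force: [-0.6, -0.7, -1.8]
width: 0.214
grip_force: 60.0
```

Emit:
step_arm(series=[0,0,0.002,0,0,0,0.004,0,0,0,0.006,0,0,0,0.006,0])

```text
time: 9.88
tool_pos: [0.5321, -0.0155, 0.2716]
tcp_rot: [-2.882, -1.249, 0.001]
wrist_force: [0.1, 1.1, -0.7]
width: 0.212
grip_force: 60.0
```

Emit:
step_arm(series=[0,0,0.002,0,0,0,0.004,0,0,0,0.006,0,0,0,0.006,0])

```text
time: 10.38
tool_pos: [0.5326, -0.0155, 0.2664]
tcp_rot: [2.882, 1.249, 0.001]
wrist_force: [0.2, 0.6, 2.6]
width: 0.217
grip_force: 60.6
```

Emit:
step_arm(series=[0,0,0.002,0,0,0,0.004,0,0,0,0.006,0,0,0,0.006,0])

```text
time: 10.88
tool_pos: [0.5325, -0.0156, 0.2601]
tcp_rot: [2.882, 1.249, 0.001]
wrist_force: [-1.5, 0.8, 5.9]
width: 0.209
grip_force: 60.9
```

Emit:
step_arm(series=[0,0,0.002,0,0,0,0.004,0,0,0,0.004,0])

```text
time: 11.25
tool_pos: [0.5327, -0.0155, 0.2565]
tcp_rot: [2.882, 1.249, 0.002]
wrist_force: [-0.4, 0.0, 6.4]
width: 0.213
grip_force: 61.0
```

Emit:
step_arm(series=[0,0,0.001,0,0,0,0.002,0,0,0,0.002,0])

```text
time: 11.62
tool_pos: [0.5328, -0.0155, 0.2548]
tcp_rot: [2.882, 1.249, 0.002]
wrist_force: [-0.4, -0.3, 7.3]
width: 0.209
grip_force: 61.1
```

Net force is about 9 N, so it isn't at the stop yet. I'll go a little further.

Emit:
step_arm(series=[0,0,0.001,0,0,0,0.002,0,0,0,0.002,0])

```text
time: 12.0
tool_pos: [0.5329, -0.0155, 0.253]
tcp_rot: [2.882, 1.249, 0.002]
wrist_force: [-1.0, -0.2, 8.1]
width: 0.213
grip_force: 61.2
```

Emit:
step_arm(series=[0,0,0.001,0,0,0,0.002,0,0,0,0.002,0])

```text
time: 12.38
tool_pos: [0.5331, -0.0155, 0.2517]
tcp_rot: [2.882, 1.249, 0.004]
wrist_force: [-1.3, 0.7, 10.5]
width: 0.213
grip_force: 61.5
```

Emit:
step_arm(series=[0,0,0.001,0,0,0,0.001,0,0,0,0.001,0])

```text
time: 12.75
tool_pos: [0.5333, -0.0154, 0.2513]
tcp_rot: [2.881, 1.249, 0.005]
wrist_force: [-1.9, 0.6, 11.9]
width: 0.215
grip_force: 61.7
```

The dish is at its stop at about 14 N net. Retreating upwards.

Emit:
step_arm(series=[0,0,-0.005,0,0,0,-0.012,0,0,0,-0.022,0,0,0,-0.04,0,0,0,-0.07,0,0,0,-0.091,0,0,0,-0.091,0])

```text
time: 13.62
tool_pos: [0.5334, -0.0156, 0.3421]
tcp_rot: [2.881, 1.248, 0.005]
wrist_force: [-0.0, 0.9, -1.4]
width: 0.217
grip_force: 60.1
```

Emit:
step_arm(series=[-0.035,0.0245,0,0,-0.078,0.0545,0,0,-0.121,0.0845,0,0,-0.164,0.1145,0,0,-0.207,0.1445,0,0,-0.235,0.164,0,0,-0.245,0.171,0,0,-0.245,0.171,0,0])

```text
time: 14.62
tool_pos: [0.4891, -0.3111, 0.3386]
tcp_rot: [-2.881, -1.247, 0.001]
wrist_force: [-0.1, 0.0, -0.6]
width: 0.212
grip_force: 60.1
```

```bash
python3 look.py w5 brush stand; python3 - <<'E'
import cv2,numpy as np
a=cv2.imread('pics/w3.png')[110:300,250:390];b=cv2.imread('pics/w5.png')[110:300,250:390]
cv2.imwrite('pics/c3.png',cv2.resize(np.hstack([a,b]),None,fx=2.8,fy=2.8,interpolation=2))
E
```

```text
14.625 [ 0.4891 -0.3111  0.3386] [-2.8812e+00 -1.2466e+00  1.1000e-03] 0.21182750320342061 [-0.09  0.05 -0.62]
[[0.728, 0.65, 0.216, 0.544], [-0.685, 0.692, 0.226, -0.253], [-0.002, -0.313, 0.95, 0.514], [0.0, 0.0, 0.0, 1.0]] [[-0.001, 0.95, 0.313, 0.08], [1.0, 0.001, 0.0, -0.0], [0.0, 0.313, -0.95, -0.176], [0.0, 0.0, 0.0, 1.0]]
brush extent [319.1 234.1  40.6 116.8] 0.97 [ 0.38   -0.4262]
stand point [320.6 142.9] 0.58 [ 0.4912 -0.3113]
stand extent [321.  149.3  69.8  67.8] 0.95 [ 0.4847 -0.3193]
```

View pics/c3.png

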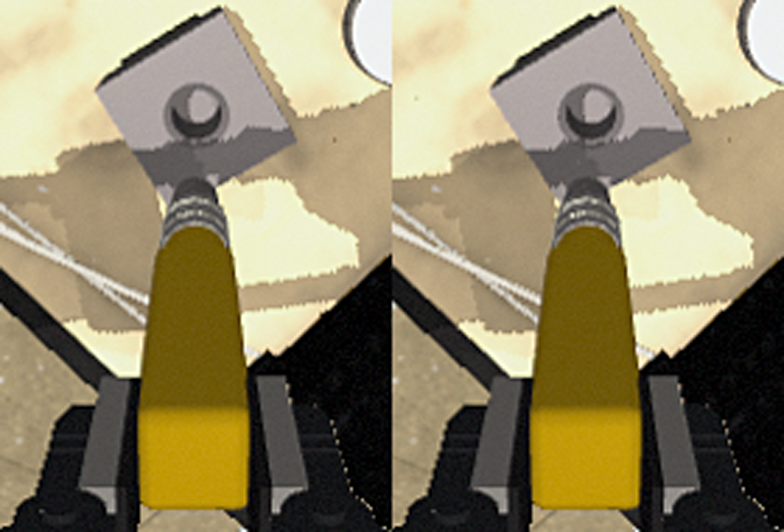

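The before and after views match: the brush sits at the same place in the grip and the hole is in line ahead of the tip. Inserting.

Emit:
step_arm(series=[0,0,0.05,0,0,0,0.1,0,0,0,0.135,0,0,0,0.148,0,0,0,0.156,0,0,0,0.164,0,0,0,0.172,0,0,0,0.172,0])

```text
time: 15.88
tool_pos: [0.4894, -0.3111, 0.1677]
tcp_rot: [-2.882, -1.249, 0.0]
wrist_force: [0.1, 0.2, -0.8]
width: 0.218
grip_force: 60.0
```

Emit:
step_arm(series=[0,0,0.007,0,0,0,0.014,0,0,0,0.021,0,0,0,0.028,0,0,0,0.033,0,0,0,0.033,0])

```text
time: 16.62
tool_pos: [0.4892, -0.3109, 0.1342]
tcp_rot: [-2.882, -1.249, 0.001]
wrist_force: [-0.3, 0.3, -1.6]
width: 0.214
grip_force: 60.1
```

Emit:
step_arm(series=[0,0,0.002,0,0,0,0.003,0,0,0,0.003,0])

```text
time: 17.0
tool_pos: [0.4896, -0.3112, 0.132]
tcp_rot: [2.882, 1.249, 0.0]
wrist_force: [0.3, -0.3, -2.7]
width: 0.215
grip_force: 60.1
```

Emit:
step_arm(series=[0,0,0,0,0,0,0,0,0,0,0,0,0,0,0,0,0,0,0,0,0,0,0,0], gripper=1)

```text
time: 17.75
tool_pos: [0.4895, -0.3112, 0.1319]
tcp_rot: [-2.883, -1.249, -0.0]
wrist_force: [0.0, 0.1, -0.6]
width: 0.998
grip_force: 0.0
```

Emit:
step_arm(series=[0,0,-0.02,0,0,0,-0.05,0,0,0,-0.1,0,0,0,-0.15,0,0,0,-0.2,0,0,0,-0.2,0])

```text
time: 18.5
tool_pos: [0.492, -0.3129, 0.3402]
tcp_rot: [2.873, 1.245, 0.01]
wrist_force: [0.2, -0.2, -0.8]
width: 1.002
grip_force: 0.0
```

```bash
python3 look.py w6 brush stand; cp pics/w6.png /tmp; python3 -c "
import cv2,numpy as np
from h import *
p=viewer.read_camera('scene')['image'][...,::-1][130:230,310:440]
cv2.imwrite('pics/c4.png',np.hstack([cv2.resize(cv2.imread('pics/w6.png')[90:250,220:428],(390,300)),cv2.resize(p,(390,300),interpolation=2)]))"
```

```text
18.5 [ 0.492  -0.3129  0.3402] [2.8726 1.2449 0.0104] 1.0021444779090873 [ 0.21 -0.17 -0.84]
[[0.729, 0.653, 0.205, 0.544], [-0.684, 0.69, 0.235, -0.253], [0.012, -0.312, 0.95, 0.516], [0.0, 0.0, 0.0, 1.0]] [[-0.001, 0.95, 0.313, 0.08], [1.0, 0.001, 0.0, -0.0], [0.0, 0.313, -0.95, -0.176], [0.0, 0.0, 0.0, 1.0]]
brush point [314.2 149.1] 0.81 [ 0.4836 -0.3166]
brush extent [312.9 161.4  21.5  33. ] 0.8 [ 0.4682 -0.3298]
stand point [312.2 145.5] 0.87 [ 0.4853 -0.3102]
stand extent [315.  150.5  70.7  71.6] 0.93 [ 0.483  -0.3192]
```

View pics/c4.png

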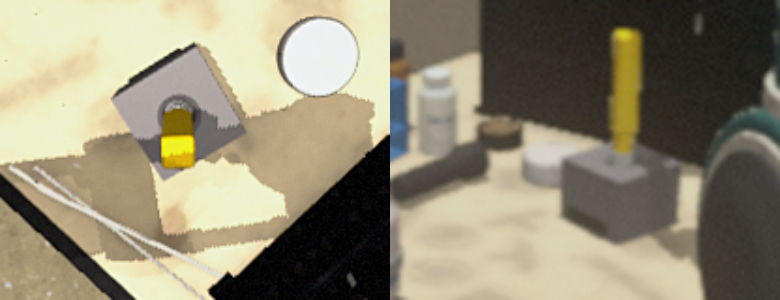

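The brush stands upright in the stand, at (178,140) in the left crop and (626,90) in the right. The gripper is clear of it, so I'm handing in.

```bash
python3 -c "
from workcell import job
print(job.finish_job())"
```

```text
the job is handed in; nothing more can be done
None
```

I dipped the yellow brush in the blue dish, pushed the dish to its stop at about 14 N and lifted off; the brush is back upright in its stand, released, and the job is handed in (about 18.5 s on the robot's clock; no verdict was returned).

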